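Set up spindles on V-blocks and lock the lamp setting at an inspection bench

ROBOT

A 6-joint arm with a two-finger parallel gripper is mounted at the origin on the work surface. World frame = base frame: x ahead of the robot, y to its left, z up, the work surface at z = 0. Lengths are in m, angles in rad, forces in N, time in s.
With the tool pointing down it reaches from about 0.375 to 0.9 m from the base axis. Payload 3.1 kg.
Tool frame: the origin (TCP) lies between the finger pads; the fingertips stand 22 mm ahead of it and the grasp point (between the pads) lies 3 mm ahead of it; z points along the fingers, y is the line along which they close (so a half turn about z gives the same grasp; the last joint's range is limited). The gripper opens to 87 mm and grips with 3 to 60 N. Pads are 19 mm wide; open, the fingers measure 117 mm over their backs; the gripper's body (75 mm by 190 mm) begins 51 mm behind the grasp point.
Start: joints at [-1.377, 0.527, 1.433, -0, 1.181, -0.178], TCP at [0.227, -0.582, 0.245] pointing down, gripper open.
Joint ranges: [-3.08, 3.08], [-0.75, 2.2], [0.22, 2.44], [-1.43, 4.57], [0, 2.65], [-2.85, 2.85]. Speed limits (rad/s): [2.79, 2.79, 3.14, 3.14, 3.14, 3.14].

INTERFACE

Orientations are given as a unit quaternion [x, y, z, w].
In Python, from rig import get_obs, camera, get_calibration, hand_in, cut_out gives the robot as it stands.
- The arm moves only by the shell command python3 -m inch 'ROWS' [OPENING] [FORCE]. ROWS is JSON, one flat list of numbers, 6 for each row, row after row: the shift along the tool's x, y, z scaled (see below), then the turn, a rotation vector about the tool's x, y, z scaled (see below). A call has 1 to 20 rows; each row is the pose to reach, as a shift and turn from the pose commanded when the call began, along the tool's axes at that moment; what a row does not reach only later rows make up. The controller multiplies each number of a shift by 0.08 m and each number of a turn by 90 degrees. A row lasts 1/12 s, in which the tool goes at most 41.7 mm and 7.16 degrees, less where a joint would pass 70% of its speed; a pose out of reach is approached as far as the arm can. A call with a number of a shift or a turn outside -1 to 1 is refused whole. A call with a gripper value outside its range is refused whole. OPENING is the finger opening in mm, from 0 to 87, set as the call begins (- or left out, the last holds). The fingers move at their own pace and stop on an object; FORCE is the grip in N (left out, the last holds). Time passes only in rows, so rows that repeat a pose let the fingers close. It gives the time, the measured TCP pose, the force, the opening and the grip force at its end, in the units of the state.
- get_obs(): the state, without advancing time (a new reading comes with each control period).
- camera(name): name is "side" or "top" or "wrist"; returns the picture (480x640x3 uint8, red, green, blue); there is no depth.
- get_calibration(name): a dict with "vertical_fov" (degrees; the focal length in pixels is half the picture's height over the tangent of half this angle, whatever the lens; pixels are square), "cx", "cy" (the principal point, pixels), "T" (4x4, takes a point from camera to world coordinates). Camera axes: x right, y down, z forward; pixel columns grow to the right and rows downward; lengths in m; the calibration is good to about 2 mm. The wrist camera is an equidistant fisheye: a pixel r from the principal point sees the ray r / f radians off the axis. A picture is of the moment at which its call begins: read the wrist's pose just before it. get_calibration takes no time and is no camera call; for the wrist camera it gives the pose at the moment of the call.
- hand_in(): hands the job in; it is judged then, once.
Trained networks look in the newest picture that a camera, given by its name, has taken for a name from the list of things; names that differ only in an ending like _2 or _b are one class to them, and where a whole thing is asked for, a point or a joint stands for the part that bears it (a point fixed in the world has none). Each returns a list of dicts, best first, with "conf" (0 to 1); they miss things now and then, are a little off and sometimes report something else, mostly with a low value. They report only what shows in the picture. A call takes as long as a camera call.
- cut_out(camera, thing): "region" (480x640 bool, what is visible of it) and "bbox" ([left, top, right, bottom] in pixels, round what is visible of it).
The state is a dict: "time": time; "q": joint angles; "joint_velocities": joint speeds; "joint_torque": joint torques, N m; "position": TCP position; "tool_rot": TCP orientation; "ft_force": force on the tool from outside, world axes, zero at the start; "moment": the same for the moment, N m; "grip_width": finger opening in m; "grip_force": force on a finger pad.
Only numpy, scipy, OpenCV 4.12 (cv2) and the standard library are available. Lean on these libraries where they do the work, as an engineer would, in place of code of your own. Each camera call takes 0.05 s, during which the arm holds its last target. There are 200 camera calls.

TASK

Get the inspection bench ready: lay every spindle from the mat into the V notches, the long ones in the wide rack and the short ones in the narrow rack, one to a pair of notches, so that each sits level with both journals down in facing notches. Turn the brightness knob of the lamp supply so that its pointer is at the mark, and only then slide the fork lock fully home round it; the spindles may be laid before or after that. Leave the jar, the mug and the screwdriver alone.

Things in the scene. Friction and masses are not known exactly. Their poses are not given: they have to be found in the camera images.
- L1_c (a point): long steel spindle: square middle 24 x 24 mm, 96 mm long, with a round journal of 16 mm diameter standing out 32 mm from each end (160 mm overall, about 190 g). Point: its centre (12 mm over what its flat rests on); x axis along the spindle. One of two of this kind, some may be absent; both kinds lie mixed, flat on the black mat (3 mm thick) right of the racks
- L2_c (a point): long steel spindle: square middle 24 x 24 mm, 96 mm long, with a round journal of 16 mm diameter standing out 32 mm from each end (160 mm overall, about 190 g). Point: its centre (12 mm over what its flat rests on); x axis along the spindle. One of two of this kind, some may be absent; both kinds lie mixed, flat on the black mat (3 mm thick) right of the racks
- S1_c (a point): short steel spindle: square middle 24 x 24 mm, 48 mm long, with a round journal of 16 mm diameter standing out 30 mm from each end (108 mm overall, about 110 g). Point: its centre (12 mm over what its flat rests on); x axis along the spindle. One of three of this kind, some may be absent; both kinds lie mixed, flat on the black mat (3 mm thick) right of the racks
- S2_c (a point): short steel spindle: square middle 24 x 24 mm, 48 mm long, with a round journal of 16 mm diameter standing out 30 mm from each end (108 mm overall, about 110 g). Point: its centre (12 mm over what its flat rests on); x axis along the spindle. One of three of this kind, some may be absent; both kinds lie mixed, flat on the black mat (3 mm thick) right of the racks
- S3_c (a point): short steel spindle: square middle 24 x 24 mm, 48 mm long, with a round journal of 16 mm diameter standing out 30 mm from each end (108 mm overall, about 110 g). Point: its centre (12 mm over what its flat rests on); x axis along the spindle. One of three of this kind, some may be absent; both kinds lie mixed, flat on the black mat (3 mm thick) right of the racks
- rackL: wide rack fixed to the bench: two notched bars 12 mm thick, inner faces 112, outer 136 mm apart, on a plate 8 mm thick; Two pairs of 90-degree V notches at x = -37.5 and 37.5 mm, apex 30, bar top 46 mm up. A long (160 mm) spindle lies with a journal in each bar, its square part free between them (8 mm play each end). Origin: centre of underside; x along the bars, y along a seated spindle. The racks may have swapped places
- rackS: narrow rack fixed to the bench: two notched bars 12 mm thick, inner faces 64, outer 88 mm apart, on a plate 8 mm thick; Three pairs of 90-degree V notches at x = -75, 0 and 75 mm, apex 30, bar top 46 mm up. A short (108 mm) spindle lies with a journal in each bar, its square part free between them (8 mm play each end). Origin: centre of underside; x along the bars, y along a seated spindle. The racks may have swapped places
- rackL_v0 (a point): notch pair 0 of the wide rack: where the centre of a spindle lies that is seated there (41.3 mm up); axes as the rack's
- rackL_v1 (a point): notch pair 1 of the wide rack: where the centre of a spindle lies that is seated there (41.3 mm up); axes as the rack's
- rackS_v0 (a point): notch pair 0 of the narrow rack: where the centre of a spindle lies that is seated there (41.3 mm up); axes as the rack's
- rackS_v1 (a point): notch pair 1 of the narrow rack: where the centre of a spindle lies that is seated there (41.3 mm up); axes as the rack's
- rackS_v2 (a point): notch pair 2 of the narrow rack: where the centre of a spindle lies that is seated there (41.3 mm up); axes as the rack's
- knob (a joint): angle of the black brightness knob on top of the grey supply unit (270 x 120 mm, top 45 mm over the bench): 0 to 2.2 rad, growing clockwise seen from above; friction 0.04 N m, stays where it is left
- knob_grip (a point): where to grip the knob: on its upright axis, 37 mm over the unit's top. Its grip bar is 14 mm thick and 53 mm long, from 14 to 44 mm over the unit's top, and stands on a round foot 80 mm across, 6 mm high. Turns with the knob: x along the bar; the white stripe on the bar's top, the pointer, lies on the -x half
- mark: black tick, 14 x 5 mm, on the unit's top just outside the knob's foot. Origin on the knob's axis at the unit's top; the tick lies 49 mm out along the -x axis: the knob is set when its pointer (-x of knob_grip) points the same way. The tick is clockwise of the starting pointer by 0.6 to 1.5 rad
- lock (a joint): travel of the steel fork lock on the unit's top: 0 fully back, 0.06 m fully home (a stop) with its fork round the knob's foot; slides straight along the unit towards the knob, 1.5 N friction, stays where it is left; starts within 10 mm of fully back
- lock_tab (a point): grip point on the lock's upright black tab, 35 mm over the unit's top; the tab is 40 mm wide (its x axis), 14 mm thick (its y axis), its top 50 mm over the unit's top; the steel slide about it is 9 to 13 mm high. +y is the way the lock slides home, towards the knob's axis, which is 147 mm off when fully back and 87 mm when home
- jar: bystander: small amber jar, 60 mm across, 75 mm tall, beyond the left of the unit; leave alone
- mug: bystander: white mug, 80 mm across, 90 mm tall, far left; leave alone
- driver: bystander: screwdriver with black handle, 200 mm long, lying beyond the mat, right of the unit; leave alone

How it is judged:
On the way, in this order (a step that is already met when the one before it is completed fails the run):
1. the knob's pointer is at the mark while the lock is still back (angle between the x axis of knob_grip and the x axis of mark, either way round below 0.14 rad and value of joint lock below 0.025 m), for 0.2 s.
2. the lock is slid home with the knob at the mark (angle between the x axis of knob_grip and the x axis of mark, either way round below 0.14 rad and value of joint lock above 0.054 m), for 0.2 s.
At the end, for the whole second after the job is handed in: Every spindle present rests in facing notches of the rack of its length: centre 37 to 45.5 mm up and within 13 mm of the middle between the bars, along the rack's y axis within 0.06 rad. Knob pointer within 0.14 rad of the mark; lock beyond 54 mm of its 60 mm (all of step 2 and x of L1_c in the frame of rackL between -0.07 and 0.07 m and y of L1_c in the frame of rackL between -0.013 and 0.013 m and z of L1_c in the frame of rackL between 0.037 and 0.0455 m and angle between the x axis of each of L1_c, L2_c and the y axis of rackL, either way round below 0.06 rad and linear speed of each of L1, L2, S1, S2, S3 below 0.03 m/s and x of L2_c in the frame of rackL between -0.07 and 0.07 m and y of L2_c in the frame of rackL between -0.013 and 0.013 m and z of L2_c in the frame of rackL between 0.037 and 0.0455 m and x of S1_c in the frame of rackS between -0.108 and 0.108 m and y of S1_c in the frame of rackS between -0.013 and 0.013 m and z of S1_c in the frame of rackS between 0.037 and 0.0455 m and angle between the x axis of each of S1_c, S2_c, S3_c and the y axis of rackS, either way round below 0.06 rad and x of S2_c in the frame of rackS between -0.108 and 0.108 m and y of S2_c in the frame of rackS between -0.013 and 0.013 m and z of S2_c in the frame of rackS between 0.037 and 0.0455 m and x of S3_c in the frame of rackS between -0.108 and 0.108 m and y of S3_c in the frame of rackS between -0.013 and 0.013 m and z of S3_c in the frame of rackS between 0.037 and 0.0455 m); the robot touches nothing.
It fails at once if the jar is shifted by more than 3 cm (distance of jar from where it was at the start of the episode above 0.03 m).
It fails at once if the mug is shifted by more than 3 cm (distance of mug from where it was at the start of the episode above 0.03 m).
It fails at once if the screwdriver is shifted by more than 3 cm (distance of driver from where it was at the start of the episode above 0.03 m).
Of L1, L2, S1, S2, S3 only 4 to 5 are there at a start; the rules pass over those that are not, and their reading is None.
At some moment in a run one of L1, L2, S1, S2, S3 may be knocked a few centimetres aside while the robot is not near it.
Once in a run the grip may slacken for a moment while it holds something.
It also fails if it takes over 208 s, if anything falls off the work surface, if the arm or the gripper's body presses on something with over 40 N, if the wrist force passes 120 N, or if a joint passes its speed limit or range.

## Working session

There is one attempt and no reset: what is moved stays moved. The work goes in short steps, Python scripts to look and compute and a shell command to move; the robot and the scene stay as the last step left them, time stands still between calls to the robot, and variables do not carry over. Pictures are saved under pics/ and viewed, at most 18 in all, crops included, and the job is handed in when it is done.

```bash
ls; mkdir -p pics
python3 - <<'E'
from rig import *
import cv2,numpy as np
print(get_obs())
for n in("top","side"):
    im=camera(n); cv2.imwrite(f"pics/{n}0.png",im[:,:,::-1]); print(n,get_calibration(n))
E
```

```text
pics
{'time': 0.0, 'q': array([-1.37749539e+00,  5.28482536e-01,  1.43390073e+00, -3.25298138e-06,
        1.18139605e+00, -1.78524712e-01]), 'joint_velocities': array([ 0.00010619, -0.00061079,  0.00107904, -0.00027129,  0.00063832,
       -0.00097907]), 'joint_torque': array([ 3.34734877e-04, -4.40042746e+01, -1.76589131e+01,  6.33282680e-02,
        5.82038693e-02, -1.65160654e-04]), 'position': array([ 0.22695132, -0.58160159,  0.24356203]), 'tool_rot': array([ 9.82767228e-01,  1.84844203e-01, -9.58159807e-06, -1.09329139e-03]), 'ft_force': array([-0.49617642, -0.1639674 ,  0.13195624]), 'moment': array([-0.02686582,  0.04304204, -0.0262234 ]), 'grip_force': 0.0, 'grip_width': 0.0868234453062891}
top {'vertical_fov': 54.18864336828571, 'cx': 322.54104123775244, 'cy': 234.29659287211805, 'T': array([[-2.62578098e-03, -9.89387677e-01,  1.45276049e-01,
         4.12554985e-01],
       [-9.99776759e-01, -4.48404987e-04, -2.11242059e-02,
         1.19062783e-01],
       [ 2.09651715e-02, -1.45299085e-01, -9.89165627e-01,
         1.22621953e+00],
       [ 0.00000000e+00,  0.00000000e+00,  0.00000000e+00,
         1.00000000e+00]])}
side {'vertical_fov': 54.181558113250496, 'cx': 319.3308996835593, 'cy': 244.36488778896464, 'T': array([[ 0.99833282, -0.02471153,  0.05216246,  0.49767098],
       [-0.05626763, -0.61810506,  0.78407914, -0.7039688 ],
       [ 0.01286608, -0.78570699, -0.61846502,  0.73383081],
       [ 0.        ,  0.        ,  0.        ,  1.        ]])}
```

View pics/top0.png

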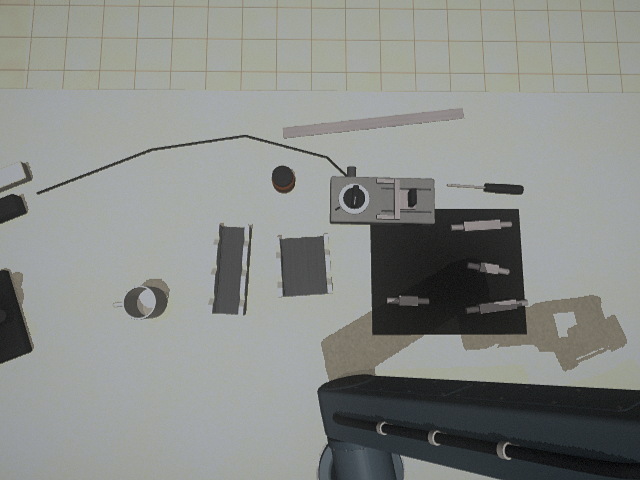

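View pics/side0.png

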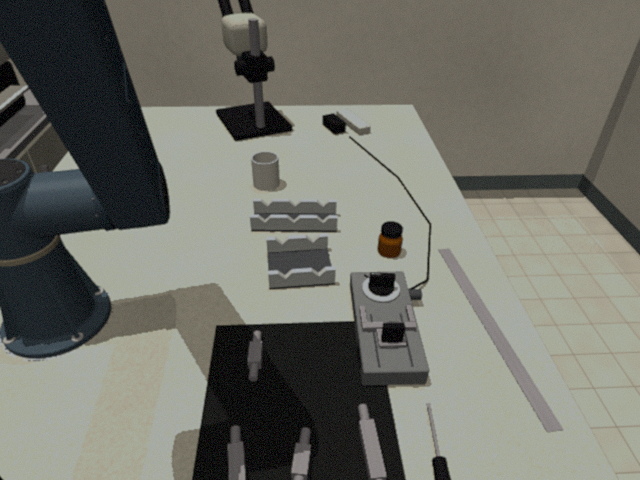

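Four spindles are present. In the top view the long ones are at (482,226) and (497,307), the short ones at (488,268) and (408,300). The narrow rack is at (231,270) and the wide rack at (305,265). The knob is at (353,198) and the lock tab at (412,198).

```bash
cat > h.py <<'E'
from rig import *
import cv2,numpy as np
from scipy.spatial.transform import Rotation as R
def ray(name,uv,cal=None):
    c=cal or get_calibration(name); T=np.array(c["T"]); f=240/np.tan(np.radians(c["vertical_fov"])/2)
    d=(np.atleast_2d(uv).astype(float)-[c["cx"],c["cy"]])
    r=np.linalg.norm(d,axis=1,keepdims=True)+1e-9
    if name=="wrist": v=np.hstack([d/r*np.sin(r/f),np.cos(r/f)])
    else: v=np.hstack([d/f,np.ones_like(r)])
    return T[:3,3],v@T[:3,:3].T
def toplane(name,uv,z,cal=None):
    o,v=ray(name,uv,cal); return o+v*((z-o[2])/v[:,2:])
def plan(xyz,yaw,n=1):
    """yaw: direction of tool y (closing line) in world, rad, mod pi; tool down."""
    o=get_obs(); p=o["position"]; A=R.from_quat(o["tool_rot"])
    best=None
    for k in(0,1):
        y=np.array([np.cos(yaw+k*np.pi),np.sin(yaw+k*np.pi),0]); z=np.array([0,0,-1.]); x=np.cross(y,z)
        B=R.from_matrix(np.stack([x,y,z],1)); rv=(A.inv()*B).as_rotvec()
        if best is None or abs(rv[2])<abs(best[2]): best=rv
    s=A.inv().apply(np.array(xyz)-p)/0.08
    print("shift units",s.round(3),"turn units",(best/(np.pi/2)).round(3),"q6",o["q"][5].round(2),"p",p.round(4))
def rect(name,thing,z,minconf=.3,cal=None):
    out=[]
    for d in cut_out(name,thing):
        if d["conf"]<minconf: continue
        ys,xs=np.nonzero(d["region"]); P=toplane(name,np.stack([xs,ys],1),z,cal)[:,:2]
        (c,wh,a)=cv2.minAreaRect((P*1000).astype(np.float32)); 
        w,h=wh; a=a if w>h else a+90
        out.append((d["conf"],np.array(c)/1000,max(wh),min(wh),(a+90)%180-90,d["bbox"]))
        print(thing,round(d["conf"],2),"c",np.round(c,1),"LxW",np.round([max(wh),min(wh)],1),"ang",round((a+90)%180-90,1),np.round(d["bbox"]))
    return out
E
python3 - <<'E'
from h import *
im=camera("top")
for t,z in [("L1_c",.025),("S1_c",.025),("rackL",.04),("rackS",.04),("knob",.08),("lock",.07),("lock_tab",.09),("driver",.01),("jar",.07)]: rect("top",t,z)
c=cv2.resize(im[165:235,320:445],None,fx=6,fy=6,interpolation=cv2.INTER_CUBIC)
cv2.imwrite("pics/knob0.png",c[:,:,::-1])
E
```

```text
L1_c 0.65 c [ 403.9 -350.1] LxW [160.7  25.2] ang -82.2 [469. 301. 531. 314.]
S1_c 0.66 c [ 417.5 -121.2] LxW [102.3  25.2] ang 89.9 [388. 292. 428. 306.]
rackL 0.63 c [507.7 143. ] LxW [152.2 139.3] ang 3.6 [278. 235. 333. 294.]
rackS 0.73 c [ 418.7 -119.4] LxW [108.6  27.4] ang 89.9 [387. 294. 430. 308.]
rackS 0.61 c [499.3 328.9] LxW [224.6  96.1] ang -2.7 [207. 223. 251. 317.]
knob 0.85 c [673.2  17.1] LxW [52.6 52.4] ang -59.7 [340. 183. 364. 210.]
knob 0.73 c [496.2 321.5] LxW [217.2  91.5] ang -3.0 [204. 224. 253. 312.]
lock 0.81 c [672.6 -91.8] LxW [104.5 101.8] ang -1.1 [378. 180. 416. 221.]
lock_tab 0.95 c [668.4 -88.9] LxW [101.5  99.7] ang 0.1 [374. 178. 413. 218.]
driver 0.65 c [ 718.6 -344.2] LxW [197.   26.4] ang 86.0 [448. 185. 522. 196.]
jar 0.74 c [723.9 192.8] LxW [67.9 58.1] ang 0.7 [274. 165. 296. 192.]
```

View pics/knob0.png

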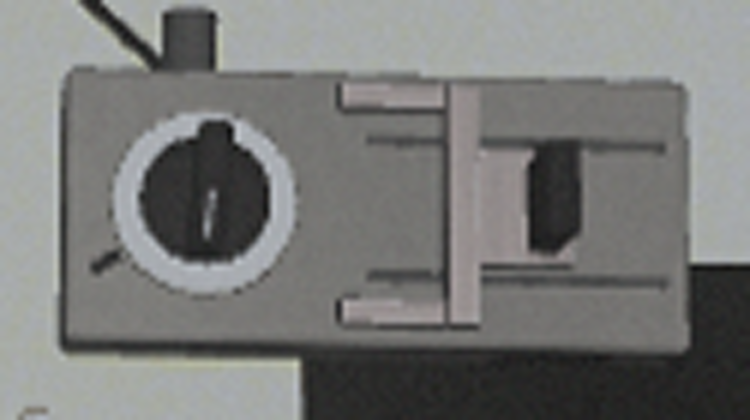

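Run:
```python
from h import *
plan([.6,0.0,.26],np.pi/2)
c=get_calibration("wrist");o=get_obs();A=R.from_quat(o["tool_rot"])
print(A.inv().apply(c["T"][:3,3]-o["position"]),A.as_matrix().T@c["T"][:3,:3],c["vertical_fov"])
```

```text
shift units [ 6.987 -5.087 -0.193] turn units [ 0.    -0.     0.237] q6 -0.18 p [ 0.2271 -0.5823  0.2446]
[ 0.07744264 -0.00037109 -0.14033916] [[-1.63619607e-04 -9.59891705e-01 -2.80370982e-01]
 [ 9.99999863e-01 -1.73712144e-05 -5.24109519e-04]
 [ 4.98217995e-04 -2.80371029e-01  9.59891576e-01]] 65.70646984690485
```

```bash
for i in 1 2 3 4 5 6 7; do python3 -m inch '[0.5,-0.364,-0.014,0,0,0, 0.998,-0.727,-0.028,0,0,0, 0.998,-0.727,-0.028,0,0,0]' >/dev/null; done
for i in 1 2; do python3 -m inch '[0,0,0,0,0,-0.08, 0,0,0,0,0,-0.16, 0,0,0,0,0,-0.24, 0,0,0,0,0,-0.32, 0,0,0,0,0,-0.4, 0,0,0,0,0,-0.48, 0,0,0,0,0,-0.56, 0,0,0,0,0,-0.64, 0,0,0,0,0,-0.72, 0,0,0,0,0,-0.8, 0,0,0,0,0,-0.88, 0,0,0,0,0,-0.8815, 0,0,0,0,0,-0.8815]' 87 ; done
python3 - <<'E'
from h import *
print(get_obs()["q"])
plan([.665,0.02,.26],np.pi/2)
im=camera("wrist");cv2.imwrite("pics/w0.png",im[:,:,::-1])
E
```

```text
time: 3.43
position: [0.5998, -0.0003, 0.2603]
tool_rot: [0.64, 0.769, -0.0, 0.0]
ft_force: [0.1, -0.3, 0.2]
grip_width: 0.087
grip_force: 0.0
time: 4.52
position: [0.5999, -0.0001, 0.2603]
tool_rot: [0.003, 1.0, -0.0, -0.0]
ft_force: [-0.1, 0.2, -0.5]
grip_width: 0.0871
grip_force: 0.0
[-1.86189553e-01  4.76143102e-01  1.48036769e+00 -5.72586686e-05
  1.18507729e+00 -1.75196141e+00]
shift units [-0.813  0.255  0.003] turn units [-0.    -0.    -0.003] q6 -1.75 p [ 5.999e-01 -1.000e-04  2.603e-01]
```

View pics/w0.png

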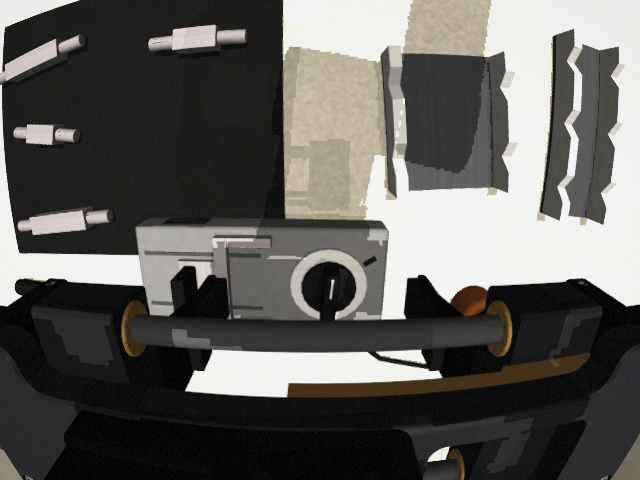

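The wrist view shows everything. The knob foot is about x 290–369 and y 249–320, the tick is at (370,261), and the stripe is at (332,288). The spindles are at (205,38), (42,60), (40,133) and (67,221), with both racks at the upper right.

Run:
```python
from h import *
im=camera("wrist"); cal=get_calibration("wrist")
for t,z in [("L1_c",.02),("S1_c",.02)]: rect("wrist",t,z,cal=cal)
g=im[235:335,270:400]; hsv=cv2.cvtColor(g,cv2.COLOR_RGB2HSV)
foot=(g.min(2)>150); n,lab,st,ce=cv2.connectedComponentsWithStats(foot.astype(np.uint8))
for i in range(1,n):
    if st[i,4]>8: 
        ys,xs=np.nonzero(lab==i); P=toplane("wrist",np.stack([xs+270,ys+235],1),.051,cal)[:,:2]*1000
        (c,r)=cv2.minEnclosingCircle(P.astype(np.float32)); print(st[i],np.round(c,1),round(r,1))
ys,xs=np.nonzero(g.max(2)<70); m=(xs>90)&(ys<40)
P=toplane("wrist",np.stack([xs[m]+270,ys[m]+235],1),.045,cal)[:,:2]*1000; print("tick",m.sum(),P.mean(0),cv2.minAreaRect(P.astype(np.float32)))
cv2.imwrite("pics/k1.png",cv2.resize(g,None,fx=5,fy=5,interpolation=cv2.INTER_CUBIC)[:,:,::-1])
r=cv2.resize(im[20:230,375:630],None,fx=3,fy=2.8,interpolation=cv2.INTER_CUBIC); cv2.imwrite("pics/r1.png",r[:590,:,::-1])
```

```text
L1_c 0.86 c [ 402.  -343.7] LxW [153.1  34.1] ang -82.8 [ 0. 34. 90. 85.]
S1_c 0.71 c [ 418.  -124.6] LxW [109.2  29.3] ang 87.8 [149.  25. 247.  52.]
[  97    0   33   85 1367] [669.7  71.7] 50.2
[  21   15   76   69 1713] [676.6  12.4] 39.3
[ 0 21 31  3 88] [645.9 -30.8] 15.1
[60 45  4 18 29] [680.  16.] 9.7
[ 84  77  26   7 133] [714.6  54.1] 13.6
tick 71 [652.24739259  54.9036919 ] ((652.2684326171875, 54.947547912597656), (5.42929744720459, 13.7941312789917), 27.802860260009766)
```

View pics/k1.png

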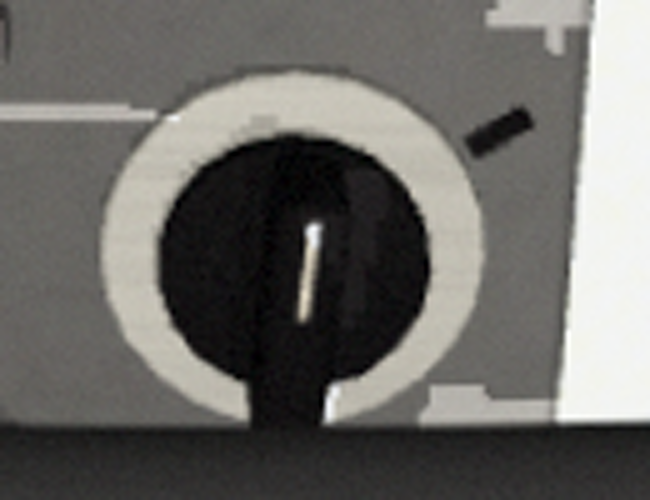

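View pics/r1.png

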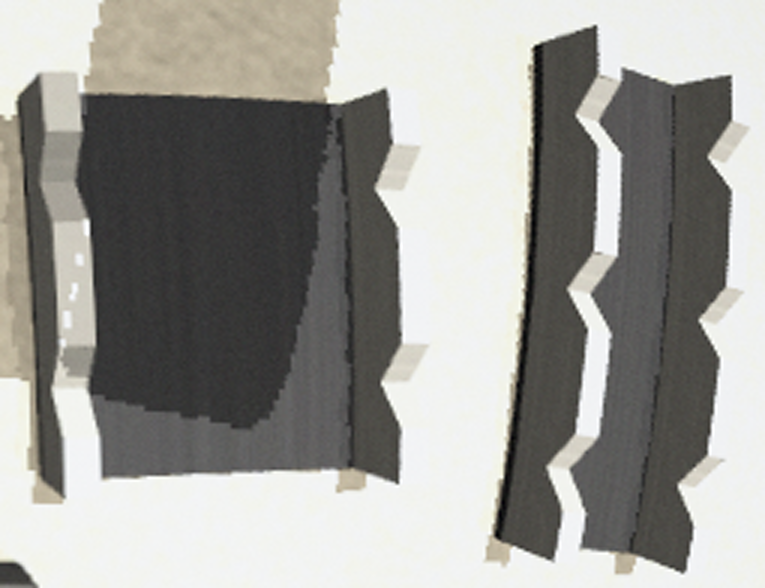

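The knob axis is at (677,12) and the tick direction is 119.5° in world. The stripe shows the pointer at about 172°, so I need about 52° clockwise.

Run:
```python
from h import *
cal=get_calibration("wrist")
P=toplane("wrist",[(332.8,280.6),(330.2,299)],.089,cal); d=P[0]-P[1]; print(P.round(4),np.degrees(np.arctan2(d[1],d[0])))
plan([.6766,.0124,.085],np.radians(82))
```

```text
[[0.655  0.0155 0.089 ]
 [0.6735 0.0134 0.089 ]] 173.36855267006766
shift units [-0.958  0.157  2.191] turn units [0.    0.    0.087] q6 -1.75 p [0.5999 0.     0.2602]
```

```bash
python3 -m inch '[-0.4,0.07,0,0,0,0.072, -0.8,0.14,0,0,0,0.072, -0.958,0.157,0,0,0,0.072, -0.958,0.157,0,0,0,0.072]' 50 >/dev/null
for i in 1 2 3; do python3 -m inch '[0,0,0.365,0,0,0, 0,0,0.73,0,0,0, 0,0,0.73,0,0,0]' >/dev/null; done
python3 -m inch '[0,0,0,0,0,0, 0,0,0,0,0,0, 0,0,0,0,0,0, 0,0,0,0,0,0, 0,0,0,0,0,0, 0,0,0,0,0,0, 0,0,0,0,0,0, 0,0,0,0,0,0]' 0 30
python3 -m inch '[0,0,0,0,0,0.06, 0,0,0,0,0,0.12, 0,0,0,0,0,0.18, 0,0,0,0,0,0.24, 0,0,0,0,0,0.3, 0,0,0,0,0,0.36, 0,0,0,0,0,0.42, 0,0,0,0,0,0.48, 0,0,0,0,0,0.54, 0,0,0,0,0,0.6, 0,0,0,0,0,0.6, 0,0,0,0,0,0.6, 0,0,0,0,0,0.6]'
python3 -m inch '[0,0,0,0,0,0, 0,0,0,0,0,0, 0,0,0,0,0,0, 0,0,0,0,0,0, 0,0,0,0,0,0]' 60
for i in 1 2; do python3 -m inch '[0,0,-0.4,0,0,0, 0,0,-0.8,0,0,0, 0,0,-0.9,0,0,0, 0,0,-0.9,0,0,0]'; done
python3 - <<'E'
from h import *
im=camera("wrist");cal=get_calibration("wrist");cv2.imwrite("pics/w1.png",im[:,:,::-1])
plan([.6766,.0124,.2],np.radians(90))
E
```

```text
time: 6.47
position: [0.6767, 0.0119, 0.0859]
tool_rot: [0.057, 0.998, -0.001, 0.0]
ft_force: [0.0, -2.3, 5.0]
grip_width: 0.0136
grip_force: 30.0
time: 7.55
position: [0.6767, 0.012, 0.0859]
tool_rot: [0.503, 0.864, -0.0, 0.0]
ft_force: [-1.1, -2.7, 5.9]
grip_width: 0.0139
grip_force: 30.0
time: 7.97
position: [0.6763, 0.0129, 0.0846]
tool_rot: [0.504, 0.864, -0.0, -0.0]
ft_force: [0.1, -0.3, -0.4]
grip_width: 0.0391
grip_force: 0.0
time: 8.3
position: [0.6788, 0.0125, 0.1605]
tool_rot: [0.504, 0.864, 0.001, 0.003]
ft_force: [0.8, -0.7, 0.3]
grip_width: 0.0587
grip_force: 0.0
time: 8.63
position: [0.6778, 0.0125, 0.231]
tool_rot: [0.504, 0.864, 0.001, 0.002]
ft_force: [0.5, -0.0, 0.1]
grip_width: 0.0599
grip_force: 0.0
shift units [-0.004 -0.     0.36 ] turn units [ 0.     0.    -0.672] q6 -0.66 p [0.6765 0.0127 0.2288]
```

View pics/w1.png

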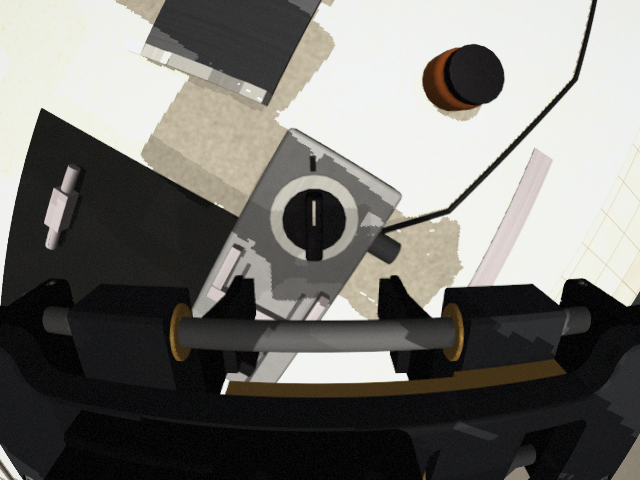

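The pointer stripe (314,213) and the tick (313,163) line up, so the knob is set. The lock is next.

```bash
python3 -m inch '[0,0,0,0,0,-0.08, 0,0,0,0,0,-0.16, 0,0,0,0,0,-0.24, 0,0,0,0,0,-0.32, 0,0,0,0,0,-0.4, 0,0,0,0,0,-0.48, 0,0,0,0,0,-0.56, 0,0,0,0,0,-0.64, 0,0,0,0,0,-0.655, 0,0,0,0,0,-0.655]' 60
python3 - <<'E'
from h import *
print(toplane("top",[(412.3,197.5)],.09))
im=camera("wrist");cal=get_calibration("wrist");rect("wrist","lock_tab",.09,cal=cal);rect("wrist","lock",.058,cal=cal)
plan([.673,-.13,.085],np.radians(88.4))
cv2.imwrite("pics/w2.png",im[:,:,::-1])
E
```

```text
time: 9.52
position: [0.6748, 0.0128, 0.2255]
tool_rot: [0.013, 1.0, 0.0, -0.003]
ft_force: [0.2, 0.1, 0.2]
grip_width: 0.06
grip_force: 0.0
[[ 0.67203634 -0.1287541   0.09      ]]
lock_tab 0.59 c [666.5 -89.2] LxW [104.1  93.2] ang 89.0 [128. 166. 254. 279.]
lock 0.85 c [ 674.3 -101.3] LxW [116.4 104. ] ang 89.0 [130. 165. 252. 282.]
shift units [-0.024 -1.785  1.774] turn units [ 0.    -0.002 -0.   ] q6 -1.69 p [0.6756 0.0127 0.227 ]
```

View pics/w2.png

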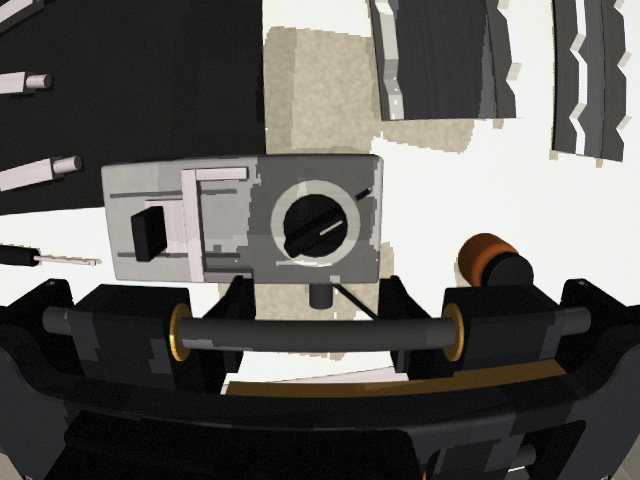

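```bash
for i in 1 2; do python3 -m inch '[-0.012,-0.45,0,0,0,0, -0.012,-0.893,0,0,0,0, -0.012,-0.893,0,0,0,0, -0.012,-0.893,0,0,0,0]' 60; done
for i in 1 2 3; do python3 -m inch '[0,0,0.3,0,0,0, 0,0,0.59,0,0,0, 0,0,0.59,0,0,0]'|sed -n '2p;4p'; done
python3 -m inch '[0,0,0,0,0,0, 0,0,0,0,0,0, 0,0,0,0,0,0, 0,0,0,0,0,0, 0,0,0,0,0,0, 0,0,0,0,0,0, 0,0,0,0,0,0, 0,0,0,0,0,0]' 0 30
python3 -m inch '[0,0.1,0,0,0,0, 0,0.2,0,0,0,0, -0.01,0.3,0,0,0,0, -0.01,0.4,0,0,0,0, -0.015,0.5,0,0,0,0, -0.02,0.6,0,0,0,0, -0.02,0.65,0,0,0,0, -0.02,0.65,0,0,0,0, -0.02,0.65,0,0,0,0]'
```

```text
time: 10.0
position: [0.6752, -0.0608, 0.2283]
tool_rot: [0.016, 1.0, 0.0, -0.0]
ft_force: [0.1, 0.9, 0.1]
grip_width: 0.06
grip_force: 0.0
time: 10.33
position: [0.6743, -0.1309, 0.2285]
tool_rot: [0.015, 1.0, 0.001, -0.0]
ft_force: [-0.4, -0.2, -1.1]
grip_width: 0.06
grip_force: 0.0
position: [0.6713, -0.1269, 0.1768]
ft_force: [-1.6, 0.6, -0.9]
position: [0.6718, -0.1274, 0.1307]
ft_force: [-1.2, 0.7, -0.2]
position: [0.6722, -0.1282, 0.0846]
ft_force: [-0.7, 0.5, -0.8]
time: 11.75
position: [0.6747, -0.1307, 0.0878]
tool_rot: [0.013, 1.0, -0.0, 0.0]
ft_force: [-0.8, -2.0, 1.6]
grip_width: 0.0149
grip_force: 0.8
time: 12.5
position: [0.676, -0.0756, 0.0878]
tool_rot: [0.013, 1.0, 0.001, -0.002]
ft_force: [-4.8, 0.4, 6.6]
grip_width: 0.0138
grip_force: 30.0
```

```bash
python3 -m inch '[0,0.02,0,0,0,0, 0,0.04,0,0,0,0, 0,0.06,0,0,0,0, 0,0.06,0,0,0,0, 0,0.06,0,0,0,0]'; python3 -m inch '[0,0.02,0,0,0,0, 0,0.04,0,0,0,0, 0,0.04,0,0,0,0]'
```

```text
time: 12.92
position: [0.676, -0.075, 0.0877]
tool_rot: [0.013, 1.0, -0.002, -0.002]
ft_force: [-5.9, -7.7, 6.1]
grip_width: 0.0139
grip_force: 30.0
time: 13.17
position: [0.676, -0.0748, 0.0877]
tool_rot: [0.012, 1.0, -0.004, -0.002]
ft_force: [-7.1, -14.5, 5.5]
grip_width: 0.0141
grip_force: 30.0
```

```bash
python3 -m inch '[0,-0.01,0,0,0,0, 0,-0.01,0,0,0,0, 0,-0.01,0,0,0,0, 0,-0.01,0,0,0,0, 0,-0.01,0,0,0,0]' 60 >/dev/null
for i in 1 2 3; do python3 -m inch '[0,0,-0.4,0,0,0, 0,0,-0.8,0,0,0]' >/dev/null; done
for i in 1 2 3; do python3 -m inch '[0.16,-0.4,0,0,0,0, 0.32,-0.73,0,0,0,0, 0.32,-0.73,0,0,0,0]' 87|sed -n 1,2p; done
python3 -m inch '[0,0,0,0,0,0, 0,0,0,0,0,0]' >/dev/null
python3 - <<'E'
from h import *
im=camera("wrist");cal=get_calibration("wrist")
for t,z in [("L1_c",.019),("S1_c",.019)]: rect("wrist",t,z,cal=cal)
g=im.min(2); n,lab,st,ce=cv2.connectedComponentsWithStats((g>95).astype(np.uint8))
for i in range(1,n):
    if 300<st[i,4]<8000:
        ys,xs=np.nonzero(lab==i); P=toplane("wrist",np.stack([xs,ys],1),.019,cal)[:,:2]*1000
        print(ce[i].round(),np.round(P.mean(0),1),cv2.minAreaRect(P.astype(np.float32)))
cv2.imwrite("pics/w3.png",im[:,:,::-1])
E
```

```text
time: 14.33
position: [0.6492, -0.1323, 0.2804]
time: 14.58
position: [0.6218, -0.19, 0.279]
time: 14.83
position: [0.5949, -0.2476, 0.279]
L1_c 0.86 c [ 402.6 -353.5] LxW [160.4  31.3] ang -82.5 [143.  12. 284.  58.]
S1_c 0.58 c [ 417.8 -125.6] LxW [110.2  30.2] ang 88.2 [370.  26. 466.  55.]
[428.  40.] [ 415.6 -114.2] ((415.2836608886719, -108.95375061035156), (77.17903900146484, 24.67753791809082), 88.53893280029297)
[385.  38.] [ 416.  -163.6] ((415.96380615234375, -163.60194396972656), (29.621423721313477, 13.985113143920898), 87.83415985107422)
[226. 117.] [ 499.1 -336.8] ((499.19281005859375, -337.58929443359375), (108.6878662109375, 24.702529907226562), 81.05724334716797)
[244. 219.] [ 612.9 -324. ] ((613.555908203125, -325.517333984375), (25.22536849975586, 160.55491638183594), 3.315500020980835)
[173. 336.] [ 767.7 -435.7] ((767.24951171875, -437.9620361328125), (114.6001968383789, 22.5952091217041), 88.74016571044922)
[373. 340.] [ 775.4 -174.3] ((774.606689453125, -175.45858764648438), (134.82110595703125, 23.731454849243164), 88.73664855957031)
[628. 468.] [1294.4  567. ] ((1317.5426025390625, 583.6276245117188), (266.00860595703125, 95.10888671875), 47.73960494995117)
[  7. 469.] [ 1242.6 -1063.3] ((1262.3388671875, -1063.3568115234375), (74.80068969726562, 211.3131866455078), 53.42176818847656)
```

View pics/w3.png

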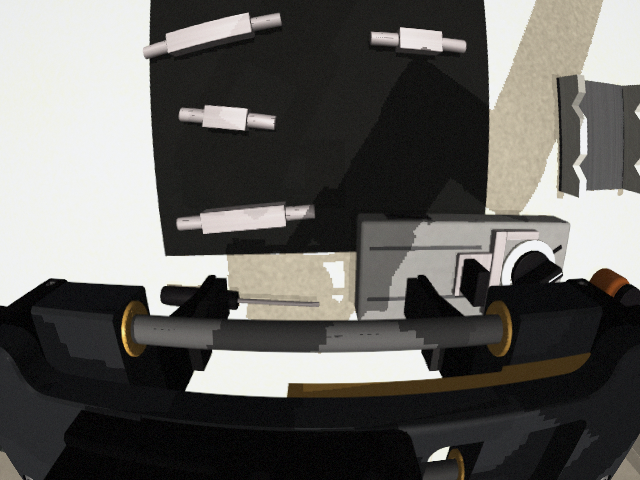

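The lock's fork is round the foot, so it is home. The spindle positions are clear. Next I work out the racks from the notch apexes in the first wrist picture.

```bash
cat > racks.py <<'E'
from h import *
c=get_calibration("wrist");o=get_obs();A=R.from_quat(o["tool_rot"]).as_matrix()
def H(Rm,p): M=np.eye(4);M[:3,:3]=Rm;M[:3,3]=p;return M
rel=np.linalg.inv(H(A,o["position"]))@c["T"]
c=dict(c);c["T"]=H(R.from_quat([.003,1,0,0]).as_matrix(),[.5999,0,.2602])@rel
def q(L): L=np.array(L,float); return toplane("wrist",np.stack([375+L[:,0]/3,20+L[:,1]/2.8],1),.03,c)[:,:2]*1000
print("L outer-left",q([(40,185),(55,380)]).round(1).tolist()); print("L inner-right",q([(376,187),(382,383)]).round(1).tolist())
print("S outer-left",q([(577,115),(568,290),(550,468)]).round(1).tolist()); print("S inner-right",q([(709,155),(700,320),(680,487)]).round(1).tolist())
E
python3 racks.py
python3 - <<'E'
from h import *
plan([.4178,-.1256,.10],np.radians(-1.7))
E
```

```text
L outer-left [[475.8, 72.7], [546.2, 78.5]]
L inner-right [[465.8, 197.0], [541.8, 202.0]]
S outer-left [[421.1, 291.5], [496.6, 286.8], [571.7, 284.3]]
S inner-right [[424.1, 367.8], [500.3, 363.4], [576.4, 360.5]]
shift units [2.275 1.404 2.242] turn units [ 0.     0.    -0.997] q6 -2.11 p [ 0.5969 -0.2426  0.2793]
```

```bash
sed -i 's/if best is None or abs(rv\[2\])<abs(best\[2\]): best=rv/q6=o["q"][5]+rv[2]-(np.arctan2(p[1],p[0])-np.arctan2(xyz[1],xyz[0]))\n        if best is None or abs(q6)<bq: best=rv;bq=abs(q6)/; s/print("shift/print("z6",round(bq,2),"shift/' h.py
for i in 1 2 3; do python3 -m inch '[0.38,0.234,0.27,0,0,0, 0.758,0.468,0.55,0,0,0, 0.758,0.468,0.55,0,0,0]' 60 >/dev/null; done
python3 -m inch '[0,0,0,0,0,0.08, 0,0,0,0,0,0.16, 0,0,0,0,0,0.24, 0,0,0,0,0,0.32, 0,0,0,0,0,0.4, 0,0,0,0,0,0.48, 0,0,0,0,0,0.56, 0,0,0,0,0,0.64, 0,0,0,0,0,0.72, 0,0,0,0,0,0.8, 0,0,0,0,0,0.88, 0,0,0,0,0,0.96, 0,0,0,0,0,1.0, 0,0,0,0,0,1.0]'
cat > look.py <<'E'
from h import *
import sys
# list bright blobs on the dark mat, in world mm at z=.019
im=camera("wrist");cal=get_calibration("wrist");cv2.imwrite(f"pics/{sys.argv[1]}.png",im[:,:,::-1])
for t in("L1_c","S1_c"): rect("wrist",t,.019,cal=cal)
g=cv2.morphologyEx((im.min(2)>75).astype(np.uint8),cv2.MORPH_CLOSE,np.ones((5,5)))
n,lab,st,ce=cv2.connectedComponentsWithStats(g)
for i in range(1,n):
    if 300<st[i,4]<25000:
        ys,xs=np.nonzero(lab==i); P=toplane("wrist",np.stack([xs,ys],1),.019,cal)[:,:2]*1000
        c,wh,a=cv2.minAreaRect(P.astype(np.float32)); a=a if wh[0]>wh[1] else a+90
        if 15<min(wh)<45 and max(wh)<180: print(ce[i].round(),"c",np.round(c,1),np.round([max(wh),min(wh)],1),"ang",round(a%180,1))
E
python3 look.py w4
python3 - <<'E'
from h import *
plan([.4178,-.1256,.028],np.radians(-1.7))
E
```

```text
time: 17.07
position: [0.4188, -0.1271, 0.1479]
tool_rot: [0.717, 0.697, 0.0, 0.0]
ft_force: [-0.1, 0.1, -0.6]
grip_width: 0.0598
grip_force: 0.0
S1_c 0.63 c [ 416.4 -125.6] LxW [108.9  24.3] ang 89.1 [297. 162. 331. 301.]
[313. 231.] c [ 416.6 -126. ] [109.9  24. ] ang 89.1
z6 0.52 shift units [ 0.017 -0.006  1.496] turn units [0.    0.    0.003] q6 -0.53 p [ 0.4182 -0.127   0.1477]
```

```bash
python3 -m inch '[0.015,-0.02,0.37,0,0,0, 0.015,-0.02,0.75,0,0,0, 0.015,-0.02,0.75,0,0,0]' 60 >/dev/null
python3 -m inch '[0,0,0.37,0,0,0, 0,0,0.745,0,0,0, 0,0,0.745,0,0,0]' |sed -n 2p
python3 -m inch '[0,0,0,0,0,0, 0,0,0,0,0,0, 0,0,0,0,0,0, 0,0,0,0,0,0, 0,0,0,0,0,0, 0,0,0,0,0,0]' 0 45
for i in 1 2; do python3 -m inch '[0,0,-0.4,0,0,0, 0,0,-0.8,0,0,0, 0,0,-0.8,0,0,0]'; done
python3 - <<'E'
from h import *
plan([.4238,.3353,.15],np.radians(87.25-90))
E
```

```text
position: [0.4179, -0.1272, 0.0266]
time: 18.22
position: [0.416, -0.1258, 0.0283]
tool_rot: [0.717, 0.697, 0.0, 0.0]
ft_force: [0.2, 0.5, 0.1]
grip_width: 0.0278
grip_force: 0.0
time: 18.47
position: [0.4176, -0.1266, 0.0952]
tool_rot: [0.717, 0.698, 0.001, 0.003]
ft_force: [0.7, -0.2, -0.4]
grip_width: 0.0236
grip_force: 45.0
time: 18.72
position: [0.4181, -0.1269, 0.1595]
tool_rot: [0.717, 0.698, 0.001, 0.004]
ft_force: [0.6, -1.4, -0.4]
grip_width: 0.0233
grip_force: 45.0
z6 0.46 shift units [ 5.777 -0.084  0.093] turn units [0.005 0.003 0.013] q6 -0.52 p [ 0.4181 -0.1269  0.1595]
```

```bash
for i in 1 2 3 4 5 6 7 8; do python3 -m inch '[0.36,-0.005,0,0,0,0, 0.722,-0.0105,0,0,0,0.0016]' >/dev/null; done
python3 -m inch '[0,0,0,0,0,0, 0,0,0,0,0,0, 0,0,0,0,0,0]'
python3 - <<'E'
from h import *
plan([.4238,.3353,.0543],np.radians(87.25-90))
im=camera("wrist");cv2.imwrite("pics/w5.png",im[:,:,::-1])
E
```

```text
time: 20.3
position: [0.4246, 0.3356, 0.1547]
tool_rot: [0.723, 0.69, -0.001, -0.0]
ft_force: [0.1, -0.1, -1.1]
grip_width: 0.0243
grip_force: 4.5
z6 0.51 shift units [-0.002 -0.008  1.256] turn units [-0.001  0.001  0.001] q6 0.51 p [0.4246 0.3356 0.1547]
```

View pics/w5.png

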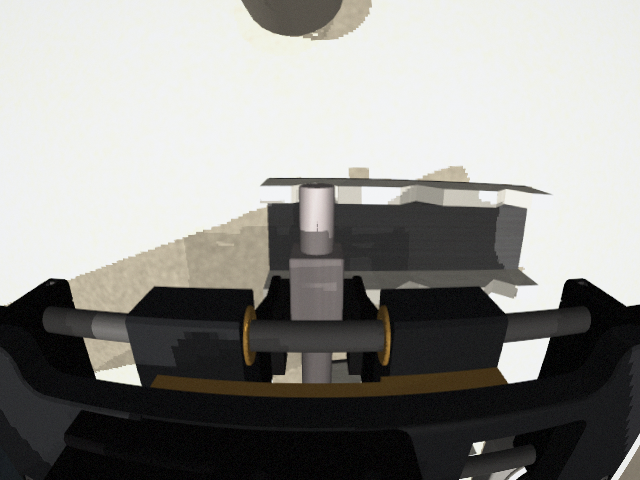

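The short spindle is held level above notch 0 at (316,215). The grip slackened briefly but held. The spindle hangs a few mm lower than planned, so I lower it by feel.

```bash
python3 -m inch '[0,0,0.3,0,0,0, 0,0,0.6,0,0,0, 0,0,0.6,0,0,0, 0,0,0.6,0,0,0]' 0 45|tail -5
python3 -m inch '[0,0,0.2,0,0,0, 0,0,0.4,0,0,0, 0,0,0.5,0,0,0, 0,0,0.5,0,0,0]' |sed -n '2p;4,6p'
for i in 1 2 3; do python3 -m inch '[0,0,0.02,0,0,0, 0,0,0.04,0,0,0, 0,0,0.04,0,0,0]' |sed -n '2p;4,6p'; done
```

```text
position: [0.4248, 0.3346, 0.1069]
tool_rot: [0.724, 0.69, -0.002, -0.001]
ft_force: [0.5, -0.2, -0.4]
grip_width: 0.0234
grip_force: 45.0
position: [0.4254, 0.3357, 0.0675]
ft_force: [-0.4, 0.8, -1.9]
grip_width: 0.0234
grip_force: 45.0
position: [0.4252, 0.3362, 0.0664]
ft_force: [-3.4, -1.1, 5.7]
grip_width: 0.0234
grip_force: 45.0
position: [0.4241, 0.3364, 0.065]
ft_force: [-7.3, -0.6, 19.3]
grip_width: 0.0236
grip_force: 45.0
position: [0.4229, 0.3365, 0.0635]
ft_force: [-13.0, -1.5, 34.3]
grip_width: 0.0231
grip_force: 45.1
```

```bash
python3 -m inch '[0,0,-0.02,0,0,0, 0,0,-0.02,0,0,0, 0,0,-0.02,0,0,0, 0,0,-0.02,0,0,0, 0,0,-0.02,0,0,0]' 45|sed -n '2p;4,6p'
for i in 1 2; do python3 -m inch '[0,0,-0.4,0,0,0, 0,0,-0.8,0,0,0, 0,0,-0.8,0,0,0]' >/dev/null; done
python3 -m inch '[-0.5,0,0,0,0,0, -1,0,0,0,0,0, -1,0,0,0,0,0]' >/dev/null
python3 - <<'E'
from h import *
im=camera("wrist");cv2.imwrite("pics/w6.png",im[:,:,::-1])
rect("wrist","S1_c",.053); plan([.4992,-.3376,.15],np.radians(-9))
E
```

```text
position: [0.4265, 0.3365, 0.06]
ft_force: [0.1, 0.6, -0.3]
grip_width: 0.0435
grip_force: 0.0
S1_c 0.68 c [424.7 340.8] LxW [105.5  24.9] ang 87.3 [296.  51. 331. 193.]
z6 0.66 shift units [-7.351  1.339  0.464] turn units [-0.001  0.     0.068] q6 0.37 p [0.422  0.2551 0.1871]
```

View pics/w6.png

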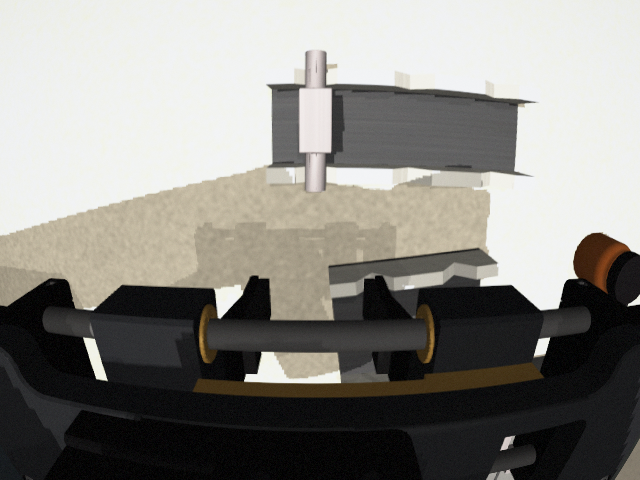

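The spindle is seated in narrow-rack notch 0 at (316,120), parallel to the pair (87.3°). Next is the short spindle C.

```bash
for i in 1 2 3 4 5 6 7 8; do python3 -m inch '[-0.46,0.084,0,0,0,0, -0.919,0.167,0,0,0,0, -0.919,0.167,0,0,0,0]' 50 >/dev/null; done
python3 -m inch '[0,0,0.25,0,0,0.068, 0,0,0.46,0,0,0.068, 0,0,0.46,0,0,0.068, 0,0,0.46,0,0,0.068]'|sed -n 1,3p
python3 look.py w7
python3 - <<'E'
from h import *
plan([.4992,-.3376,.028],np.radians(-9))
E
```

```text
time: 25.37
position: [0.5013, -0.334, 0.1499]
tool_rot: [0.759, 0.651, 0.0, -0.002]
L1_c 0.72 c [ 400.2 -333.9] LxW [118.1  34.1] ang -82.0 [156. 180. 231. 317.]
[456. 195.] c [ 615.3 -322.1] [153.7  25.1] ang 93.6
[315. 238.] c [ 499.9 -339.6] [109.8  24. ] ang 80.5
[187. 249.] c [ 395.9 -335.1] [118.3  25.2] ang 97.4
[316. 368.] c [ 483.9 -455.9] [146.5  36.1] ang 171.2
[512. 474.] c [ 714. -698.] [75.5 27.9] ang 152.5
z6 0.62 shift units [-0.027 -0.033  1.549] turn units [0.001 0.001 0.003] q6 -0.62 p [ 0.502  -0.3358  0.152 ]
```

```bash
python3 -m inch '[-0.045,-0.022,0.37,0,0,0.004, -0.045,-0.022,0.77,0,0,0.004, -0.045,-0.022,0.77,0,0,0.004]' 50 >/dev/null
python3 -m inch '[0,0,0.37,0,0,0, 0,0,0.775,0,0,0, 0,0,0.775,0,0,0, 0,0,0.775,0,0,0]' |sed -n 2p
python3 -m inch '[0,0,0,0,0,0, 0,0,0,0,0,0, 0,0,0,0,0,0, 0,0,0,0,0,0, 0,0,0,0,0,0, 0,0,0,0,0,0, 0,0,0,0,0,0, 0,0,0,0,0,0, 0,0,0,0,0,0]' 0 45
for i in 1 2; do python3 -m inch '[0,0,-0.4,0,0,0, 0,0,-0.8,0,0,0, 0,0,-0.8,0,0,0]'|tail -2; done
python3 - <<'E'
from h import *
plan([.5736,.326,.155],np.radians(87.25-90))
E
```

```text
position: [0.4995, -0.34, 0.0283]
time: 26.85
position: [0.4988, -0.3395, 0.0279]
tool_rot: [0.761, 0.648, 0.0, 0.0]
ft_force: [-0.2, 0.4, 5.4]
grip_width: 0.0235
grip_force: 45.0
grip_width: 0.0236
grip_force: 45.0
grip_width: 0.0235
grip_force: 45.0
z6 0.38 shift units [ 8.386 -0.44   0.012] turn units [ 0.005  0.004 -0.071] q6 -0.62 p [ 0.5012 -0.3419  0.1604]
```

```bash
for i in 1 2 3 4 5 6 7 8 9; do python3 -m inch '[0.46,-0.024,0,0,0,0, 0.932,-0.049,0,0,0,0, 0.932,-0.049,0,0,0,0]' >/dev/null; done
python3 -m inch '[0,0,0,0,0,-0.071, 0,0,0,0,0,-0.071, 0,0,0,0,0,-0.071]'|tail -6
python3 - <<'E'
from h import *
plan([.5736,.326,.056],np.radians(87.25-90))
E
```

```text
time: 29.85
position: [0.5708, 0.3274, 0.1545]
tool_rot: [0.725, 0.689, -0.001, -0.0]
ft_force: [0.4, 1.2, -1.2]
grip_width: 0.0236
grip_force: 45.0
z6 0.4 shift units [-0.015  0.038  1.232] turn units [-0.001  0.001 -0.002] q6 0.4 p [0.5708 0.3274 0.1545]
```

```bash
python3 -m inch '[-0.015,0.038,0.3,0,0,0, -0.015,0.038,0.62,0,0,0, -0.015,0.038,0.62,0,0,0]' >/dev/null
python3 -m inch '[0,0,0.2,0,0,0, 0,0,0.4,0,0,0, 0,0,0.53,0,0,0, 0,0,0.53,0,0,0, 0,0,0.53,0,0,0]' |sed -n '2p;4,6p'
for i in 1 2 3; do python3 -m inch '[0,0,0.02,0,0,0, 0,0,0.035,0,0,0, 0,0,0.035,0,0,0]' |sed -n '2p;4p'; done
```

```text
position: [0.5739, 0.3268, 0.0634]
ft_force: [0.7, 0.1, -0.1]
grip_width: 0.0235
grip_force: 45.0
position: [0.5744, 0.3274, 0.0614]
ft_force: [0.1, 0.2, -1.0]
position: [0.5738, 0.3273, 0.0578]
ft_force: [0.5, -0.0, -1.5]
position: [0.5736, 0.3274, 0.0554]
ft_force: [-2.2, 0.4, 1.6]
```

```bash
python3 -m inch '[0,0,0.01,0,0,0, 0,0,0.01,0,0,0, 0,0,0.01,0,0,0, 0,0,0.01,0,0,0, 0,0,0.01,0,0,0]' 45|sed -n '2p;4,6p'
for i in 1 2; do python3 -m inch '[0,0,-0.4,0,0,0, 0,0,-0.8,0,0,0, 0,0,-0.8,0,0,0]' >/dev/null; done
for i in 1 2; do python3 -m inch '[-0.5,0,0,0,0,0, -0.9,0,0,0,0,0, -0.9,0,0,0,0,0]' >/dev/null;done
python3 - <<'E'
from h import *
im=camera("wrist");cv2.imwrite("pics/w8.png",im[:,:,::-1])
cal=get_calibration("wrist");rect("wrist","S1_c",.053,cal=cal);rect("wrist","rackL",.045,cal=cal);rect("wrist","rackS",.045,cal=cal); plan([.6135,-.323,.15],np.radians(3.5))
E
```

```text
position: [0.5742, 0.3272, 0.0542]
ft_force: [-0.4, -0.8, 0.2]
grip_width: 0.0432
grip_force: 0.0
S1_c 0.73 c [428.4 334.2] LxW [100.8  36. ] ang 86.2 [109.   0. 151. 121.]
rackL 0.94 c [506.7 159.4] LxW [150.4 118.8] ang 4.0 [148. 176. 343. 322.]
rackL 0.51 c [732.8 197.3] LxW [98.5 59.5] ang -21.5 [464. 166. 556. 245.]
rackS 0.87 c [497.4 330.3] LxW [228.3  93.6] ang -3.2 [ 88.   2. 365. 117.]
rackS 0.58 c [572.2 319.9] LxW [83.5 25.1] ang 87.2 [296.   0. 329. 107.]
z6 0.73 shift units [-6.305  0.887  0.397] turn units [ 0.   -0.   -0.07] q6 0.17 p [0.5672 0.1842 0.1821]
```

View pics/w8.png

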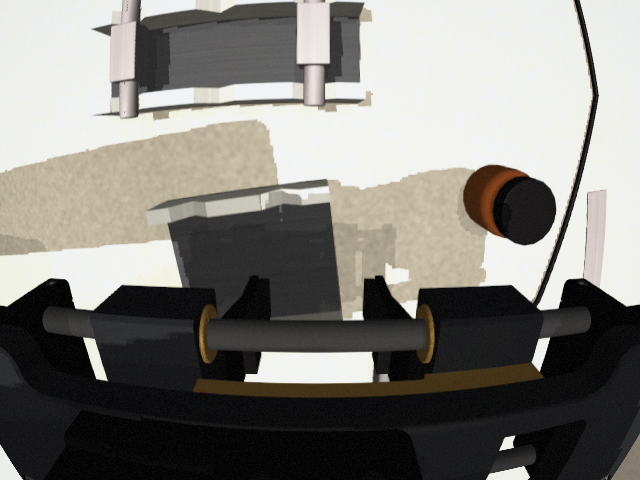

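Both short spindles lie in narrow-rack notches 0 and 2 (at (123,55) and (313,50)). Next is long spindle D.

```bash
for i in 1 2 3 4 5 6 7 8; do python3 -m inch '[-0.4,0.055,0,0,0,0, -0.788,0.111,0,0,0,0, -0.788,0.111,0,0,0,0]' 50 >/dev/null; done
python3 -m inch '[0,0,0.25,0,0,-0.07, 0,0,0.4,0,0,-0.07, 0,0,0.4,0,0,-0.07, 0,0,0.4,0,0,-0.07]'|sed -n 1,3p
python3 look.py w9
python3 - <<'E'
from h import *
plan([.6135,-.323,.028],np.radians(3.5))
E
```

```text
time: 35.22
position: [0.6129, -0.3214, 0.1488]
tool_rot: [0.685, 0.728, -0.0, -0.002]
L1_c 0.58 c [ 402.2 -340.4] LxW [130.3  42.4] ang -82.6 [ 53. 169. 109. 309.]
[315. 230.] c [ 612.3 -320.3] [148.7  24.3] ang 93.5
[ 73. 243.] c [ 394.2 -342. ] [131.8  27.1] ang 95.8
[316. 368.] c [ 621.7 -443.6] [145.9  35.7] ang 3.5
[512. 474.] c [ 896.6 -630.2] [75.1 27.7] ang 164.8
z6 0.71 shift units [ 0.003 -0.008  1.538] turn units [ 0.001  0.    -0.   ] q6 -0.71 p [ 0.614  -0.3231  0.151 ]
```

```bash
python3 -m inch '[-0.03,-0.018,0.37,0,0,0, -0.03,-0.018,0.77,0,0,0, -0.03,-0.018,0.77,0,0,0]' 50 >/dev/null
python3 -m inch '[0,0,0.37,0,0,0, 0,0,0.765,0,0,0, 0,0,0.765,0,0,0, 0,0,0.765,0,0,0]' |sed -n 2p
python3 -m inch '[0,0,0,0,0,0, 0,0,0,0,0,0, 0,0,0,0,0,0, 0,0,0,0,0,0, 0,0,0,0,0,0, 0,0,0,0,0,0, 0,0,0,0,0,0, 0,0,0,0,0,0, 0,0,0,0,0,0]' 0 50
for i in 1 2; do python3 -m inch '[0,0,-0.4,0,0,0, 0,0,-0.85,0,0,0, 0,0,-0.85,0,0,0]'|tail -2; done
python3 - <<'E'
from h import *
plan([.5444,.1459,.165],np.radians(3.6))
E
```

```text
position: [0.6127, -0.3265, 0.0284]
time: 36.7
position: [0.612, -0.3263, 0.028]
tool_rot: [0.685, 0.728, -0.0, 0.0]
ft_force: [-0.7, 0.6, 4.2]
grip_width: 0.0235
grip_force: 50.0
grip_width: 0.0237
grip_force: 50.0
grip_width: 0.0235
grip_force: 50.0
z6 0.04 shift units [ 5.975 -0.523  0.007] turn units [ 0.006  0.005 -0.001] q6 -0.71 p [ 0.6154 -0.3286  0.1699]
```

```bash
for i in 1 2 3 4 5 6 7; do python3 -m inch '[0.43,-0.037,0,0,0,0, 0.8536,-0.0747,0,0,0,0, 0.8536,-0.0747,0,0,0,0]' >/dev/null; done
python3 -m inch '[0,0,0,0,0,0, 0,0,0,0,0,0, 0,0,0,0,0,0]'|tail -6
python3 - <<'E'
from h import *
im=camera("wrist");cv2.imwrite("pics/w10.png",im[:,:,::-1])
plan([.5444,.1459,.0555],np.radians(3.6))
E
```

```text
time: 39.2
position: [0.5413, 0.1471, 0.163]
tool_rot: [0.685, 0.728, -0.0, 0.0]
ft_force: [-0.3, -0.6, -1.4]
grip_width: 0.0237
grip_force: 50.0
z6 0.0 shift units [-0.016  0.037  1.346] turn units [-0.     0.    -0.002] q6 0.01 p [0.5414 0.147  0.1631]
```

View pics/w10.png

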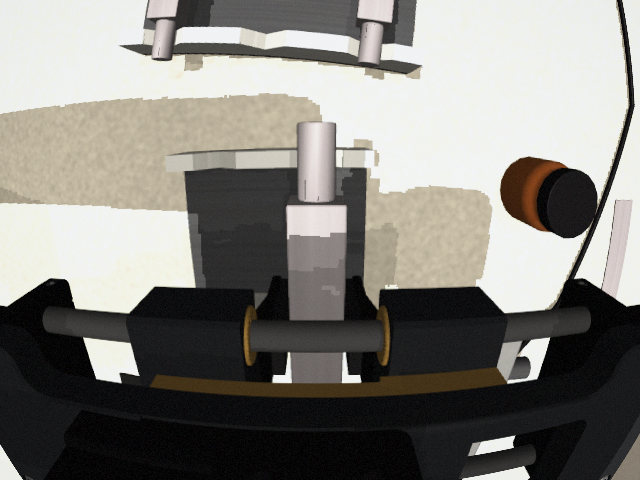

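Run:
```python
from h import *
print(toplane("wrist",[(186,170),(365,167),(168,154),(374,149)],.046).round(4))
```

```text
[[0.4447 0.1945 0.046 ]
 [0.5723 0.2025 0.046 ]
 [0.4304 0.206  0.046 ]
 [0.5776 0.2155 0.046 ]]
```

The far bar agrees with the estimated rack pose (within about 1 mm), so I lower D.

```bash
python3 -m inch '[-0.018,0.037,0.3,0,0,0, -0.018,0.037,0.7,0,0,0, -0.018,0.037,0.7,0,0,0]' >/dev/null
python3 -m inch '[0,0,0.2,0,0,0, 0,0,0.4,0,0,0, 0,0,0.55,0,0,0, 0,0,0.55,0,0,0, 0,0,0.55,0,0,0]' |sed -n '2p;4,6p'
for i in 1 2 3; do python3 -m inch '[0,0,0.02,0,0,0, 0,0,0.035,0,0,0, 0,0,0.035,0,0,0]' |sed -n '2p;4p'; done
```

```text
position: [0.544, 0.1466, 0.0636]
ft_force: [0.7, -0.0, -2.1]
grip_width: 0.0239
grip_force: 50.0
position: [0.5445, 0.1471, 0.0614]
ft_force: [0.1, 0.2, -2.5]
position: [0.544, 0.1471, 0.0578]
ft_force: [0.1, -0.5, -1.2]
position: [0.5439, 0.1471, 0.0547]
ft_force: [0.4, 0.3, -2.4]
```

```bash
python3 -m inch '[0,0,0.02,0,0,0, 0,0,0.02,0,0,0]' |sed -n '2p;4p'
python3 -m inch '[0,0,0,0,0,0, 0,0,0,0,0,0, 0,0,0,0,0,0, 0,0,0,0,0,0, 0,0,0,0,0,0]' 45|sed -n '2p;4,6p'
for i in 1 2; do python3 -m inch '[0,0,-0.4,0,0,0, 0,0,-0.8,0,0,0, 0,0,-0.8,0,0,0]' >/dev/null; done
python3 - <<'E'
from h import *
plan([.4025,-.353,.18],np.radians(7.5))
E
```

```text
position: [0.5441, 0.1471, 0.0542]
ft_force: [-1.6, -0.5, 3.1]
position: [0.5442, 0.147, 0.0534]
ft_force: [-0.7, 0.7, -0.0]
grip_width: 0.0434
grip_force: 0.0
z6 1.05 shift units [-6.133 -2.195  0.057] turn units [ 0.007  0.    -0.044] q6 0.0 p [0.5477 0.1475 0.1866]
```

```bash
for i in 1 2; do python3 -m inch '[-0.44,-0.157,0,0,0,0, -0.876,-0.3136,0,0,0,0, -0.876,-0.3136,0,0,0,0]' 50 >/dev/null; done
python3 - <<'E'
from h import *
im=camera("wrist");cv2.imwrite("pics/w11.png",im[:,:,::-1])
rect("wrist","L1_c",.053)
E
for i in 1 2 3 4 5; do python3 -m inch '[-0.44,-0.157,0,0,0,0, -0.876,-0.3136,0,0,0,0, -0.876,-0.3136,0,0,0,0]' 50 >/dev/null; done
python3 -m inch '[0,0,0.25,0,0,-0.044, 0,0,0.4,0,0,-0.044, 0,0,0.4,0,0,-0.044, 0,0,0.4,0,0,-0.044]'|sed -n 1,3p
python3 look.py w12
python3 - <<'E'
from h import *
plan([.4025,-.353,.028],np.radians(7.5))
E
```

```text
L1_c 0.32 c [684.1   7.2] LxW [76.3 58.8] ang -67.2 [500. 205. 560. 276.]
time: 43.93
position: [0.3995, -0.3515, 0.1488]
tool_rot: [0.659, 0.752, 0.0, -0.001]
L1_c 0.62 c [ 401.5 -349.4] LxW [147.7  25.2] ang -83.1 [302. 134. 336. 320.]
[318. 229.] c [ 401.6 -349.9] [148.6  24.6] ang 98.0
[316. 368.] c [ 416.6 -472.5] [145.7  35.8] ang 7.5
[512. 474.] c [ 704.1 -639.6] [75.2 27.7] ang 168.8
z6 1.06 shift units [-0.003  0.032  1.527] turn units [0.001 0.001 0.   ] q6 -1.06 p [ 0.3998 -0.3529  0.1501]
```

View pics/w11.png

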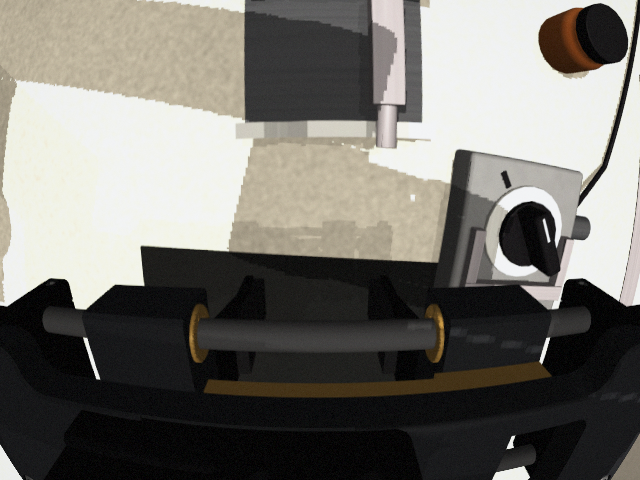

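D is seated in the wide rack at (388,60). Now long spindle A.

```bash
python3 -m inch '[-0.033,0.028,0.37,0,0,0, -0.033,0.028,0.77,0,0,0, -0.033,0.028,0.77,0,0,0]' 50 >/dev/null
python3 -m inch '[0,0,0.37,0,0,0, 0,0,0.757,0,0,0, 0,0,0.757,0,0,0, 0,0,0.757,0,0,0]' |sed -n 2p
python3 -m inch '[0,0,0,0,0,0, 0,0,0,0,0,0, 0,0,0,0,0,0, 0,0,0,0,0,0, 0,0,0,0,0,0, 0,0,0,0,0,0, 0,0,0,0,0,0, 0,0,0,0,0,0, 0,0,0,0,0,0]' 0 50
for i in 1 2; do python3 -m inch '[0,0,-0.4,0,0,0, 0,0,-0.85,0,0,0, 0,0,-0.85,0,0,0]'|tail -2; done
python3 - <<'E'
from h import *
plan([.4696,.1405,.165],np.radians(3.6))
E
```

```text
position: [0.4019, -0.3561, 0.028]
time: 45.42
position: [0.4014, -0.3557, 0.0278]
tool_rot: [0.66, 0.752, -0.0, 0.0]
ft_force: [0.5, 1.1, 5.5]
grip_width: 0.0234
grip_force: 50.0
grip_width: 0.0235
grip_force: 50.0
grip_width: 0.024
grip_force: 50.0
z6 0.02 shift units [ 6.074  1.631 -0.01 ] turn units [0.003 0.006 0.043] q6 -1.06 p [ 0.4034 -0.3583  0.168 ]
```

```bash
for i in 1 2 3 4 5 6 7; do python3 -m inch '[0.43,0.116,0,0,0,0, 0.8677,0.233,0,0,0,0, 0.8677,0.233,0,0,0,0]' >/dev/null; done
python3 -m inch '[0,0,0,0,0,0.043, 0,0,0,0,0,0.043, 0,0,0,0,0,0.043]'|tail -6
python3 - <<'E'
from h import *
plan([.4696,.1405,.0555],np.radians(3.6))
E
```

```text
time: 47.92
position: [0.4672, 0.1423, 0.1627]
tool_rot: [0.684, 0.729, -0.001, -0.0]
ft_force: [0.5, 0.1, -2.5]
grip_width: 0.0238
grip_force: 50.0
z6 0.0 shift units [-0.024  0.031  1.339] turn units [-0.001  0.     0.001] q6 0.0 p [0.4672 0.1423 0.1627]
```

```bash
python3 -m inch '[-0.024,0.031,0.3,0,0,0, -0.024,0.031,0.7,0,0,0, -0.024,0.031,0.7,0,0,0]' >/dev/null
python3 -m inch '[0,0,0.2,0,0,0, 0,0,0.4,0,0,0, 0,0,0.55,0,0,0, 0,0,0.55,0,0,0, 0,0,0.55,0,0,0]' |sed -n '2p;4,6p'
for i in 1 2 3; do python3 -m inch '[0,0,0.02,0,0,0, 0,0,0.035,0,0,0, 0,0,0.035,0,0,0]' |sed -n '2p;4p'; done
python3 -m inch '[0,0,0.01,0,0,0, 0,0,0.015,0,0,0]' |sed -n '2p;4p'
```

```text
position: [0.4701, 0.1407, 0.0637]
ft_force: [1.3, -0.1, -2.0]
grip_width: 0.0235
grip_force: 50.0
position: [0.4706, 0.1413, 0.0612]
ft_force: [-0.5, 0.3, -0.9]
position: [0.4701, 0.1414, 0.0577]
ft_force: [-0.3, 0.7, -3.1]
position: [0.4698, 0.1414, 0.0547]
ft_force: [-0.5, 0.1, -2.0]
position: [0.4695, 0.1414, 0.0541]
ft_force: [-2.4, -0.3, 10.2]
```

```bash
python3 -m inch '[0,0,0,0,0,0, 0,0,0,0,0,0, 0,0,0,0,0,0, 0,0,0,0,0,0, 0,0,0,0,0,0]' 45|sed -n '2p;4,6p'
for i in 1 2 3; do python3 -m inch '[0,0,-0.4,0,0,0, 0,0,-0.8,0,0,0, 0,0,-0.8,0,0,0]' >/dev/null; done
for i in 1 2 3; do python3 -m inch '[-0.4,0,0,0,0,0, -0.8,0,0,0,0,0, -0.8,0,0,0,0,0]' >/dev/null;done
python3 - <<'E'
from h import *
im=camera("wrist");cv2.imwrite("pics/w13.png",im[:,:,::-1]);cal=get_calibration("wrist")
rect("wrist","L1_c",.053,cal=cal);rect("wrist","S1_c",.053,cal=cal)
im=camera("top");cv2.imwrite("pics/top1.png",cv2.resize(im[150:330,180:540],None,fx=2.2,fy=2.2,interpolation=cv2.INTER_CUBIC)[:,:,::-1])
rect("top","L1_c",.053);rect("top","S1_c",.053)
E
```

```text
position: [0.4704, 0.1413, 0.0536]
ft_force: [-0.2, -0.9, -1.5]
grip_width: 0.0435
grip_force: 0.0
L1_c 0.81 c [471.2 106.3] LxW [84.8 23.8] ang -86.4 [297.   1. 330.  88.]
L1_c 0.48 c [680.4  12.7] LxW [63.6 58.5] ang 8.6 [495. 140. 544. 196.]
S1_c 0.61 c [679.4  11. ] LxW [64.6 57. ] ang -70.2 [494. 140. 545. 195.]
L1_c 0.57 c [679.   14.4] LxW [54.  52.6] ang 89.5 [347. 190. 367. 212.]
L1_c 0.56 c [470.3 145.3] LxW [155.2  24.1] ang -86.3 [273. 275. 335. 286.]
L1_c 0.44 c [497.6 325.3] LxW [225.9  96.2] ang -3.0 [205. 222. 253. 316.]
S1_c 0.74 c [423.7 331.6] LxW [101.8  23. ] ang 84.7 [206. 292. 249. 303.]
```

View pics/w13.png

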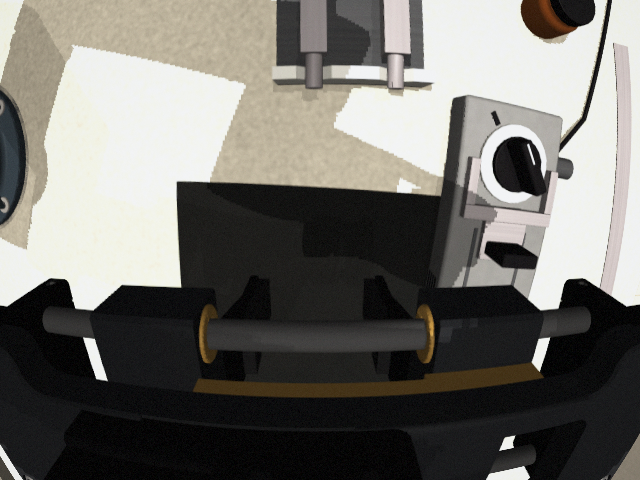

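View pics/top1.png

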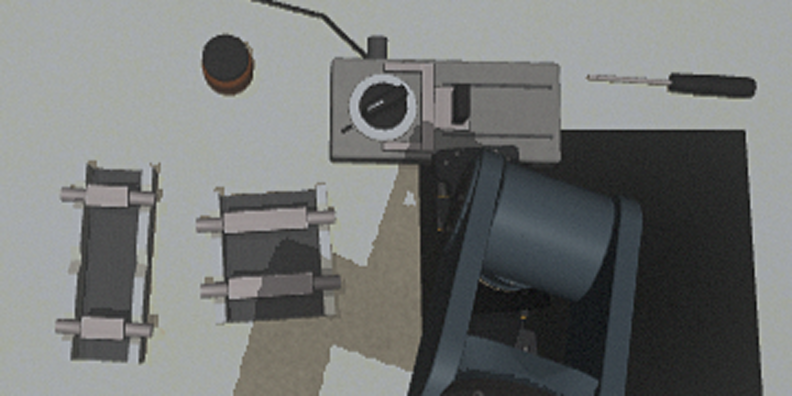

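The final views show all four spindles seated: short ones at (105,195) and (103,328), long ones at (265,220) and (270,287) in the top crop. The fork is round the knob foot and the pointer lines up with the tick.

```bash
python3 -c "
from rig import *
print(hand_in())"
```

```text
the job is handed in; nothing more can be done
None
```

I handed the job in: the final pictures show all four spindles that were on the mat (two long, two short) in the notches of their racks, the knob pointer at the mark and the lock slid home to its stop after that; the hand-in returned no verdict.

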